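Poise the squeegee over the ink well of a printing screen

TASK

Get the squeegee ready for the first pull: pick it up from where it lies flat on the bench, turn it upright with the rubber blade down, carry it past the ink tins and over the screen's raised frame, and hold it over the brown taped ink well by the hinge clamps, centred on the tape strip and parallel with it, the blade about 10 mm above the mesh. Nothing may touch the screen on the way, and the tins and the tape roll stay where they are. Finish while still holding the squeegee poised there, quite still: do not set it down or let it go.

Things in the scene. Friction and masses are not known exactly. Their poses are not given: they have to be found in the camera images.
- squeegee: Loose squeegee (0.09-0.17 kg) lying flat: wooden handle, blue rubber blade. x: 100 mm from blade edge (-50) to handle top (+50); y: 64 mm along the blade, ends flat; z: 30 mm thick. Origin: centre of the underside. Handle x = -26 to 50, with a waist 22 mm thick at x = -2 to 22; blade 9 mm thick, mid-thickness z = 15. Mass centre x = 5, z = 15. Upright = its x axis straight up.
- blade_edge (a point): Middle of the squeegee's free blade edge: x = -50, y = 0, z = 15 mm in the squeegee frame, same axes (x away from the blade, so x points up when the blade is down). Both blade faces are alike: either may look to the hinge clamps.
- screen: Fixed screen, hinge-clamped on a plywood board (400 x 270 x 12 mm). Origin: under the frame's middle, on the bench; x along it to the clamps, y across, z up. Red frame 300 x 220 mm, rails 30 wide, top 44 mm above the bench; green mesh inside 240 x 160, its top 18 mm above the bench. Two grey clamps at x = 125 to 230, |y| = 40 to 84, black knobs up to 71 mm high.
- ink_well (a point): Target: centre of the brown tape strip on top of the mesh (34 mm along x, 160 mm along y), at x = 80, y = 0, z = 18 mm in the screen's frame, 40 mm from the inner face of the rail at the clamps; same axes as the screen.
- tin_violet: Loose closed ink tin with a violet label, 72 mm diameter, 77 mm high; origin at the centre of its foot. Bystander.
- tin_ochre: Loose closed ink tin with an ochre label, 72 mm diameter, 77 mm high; origin at the centre of its foot. Bystander.
- tape_roll: Loose roll of brown tape lying on its flat side, 72 mm diameter, 48 mm high; origin at the centre of its underside. Bystander.
Things that resemble listed ones, but are neither listed nor needed, are in the scene too. Of the things like the squeegee, leave any that is turquoise or yellow; of the rest the larger one is meant.

How it is judged (in metres and radians):
At the end, for the whole second after the job is handed in: Squeegee held still in the fingers, upright blade down within 0.15 rad, blade edge 3 to 20 mm above the mesh, its middle within 12 mm of the tape strip's middle, parallel within 0.14 rad, not touching the screen; tins and tape roll within 15 mm of their start (z of blade_edge in the frame of ink_well between 0.003 and 0.02 m and horizontal distance between blade_edge and ink_well below 0.012 m and angle between the y axis of squeegee and the y axis of screen, either way round below 0.14 rad and angle between squeegee's own x axis and vertical below 0.15 rad and contact force between squeegee and the fingers above 1 N and contact force between squeegee and screen below 0.1 N and linear speed of squeegee below 0.02 m/s and distance of each of tin_violet, tin_ochre, tape_roll from where it was at the start of the episode below 0.015 m); the arm keeps its last pose, push and grip.
It fails at once if something touches the screen, its frame, mesh, clamps or board (contact force between screen and anything else above 1 N).
It fails at once if an ink tin or the tape roll is shifted (distance of any of tin_violet, tin_ochre, tape_roll from where it was at the start of the episode above 0.015 m).
It also fails if it takes over 48 s, if anything falls off the work surface, if the arm or the gripper's body presses on something with over 40 N, if the wrist force passes 120 N, or if a joint passes its speed limit or range.

ROBOT

A 7-joint arm with a two-finger parallel gripper is mounted at the origin on the work surface. World frame = base frame: x ahead of the robot, y to its left, z up, the work surface at z = 0. Lengths are in mm, angles in rad, forces in N, time in s.
With the tool pointing down it reaches from about 400 to 850 mm from the base axis. Payload 4.4 kg.
Tool frame: the origin (TCP) lies between the finger pads; the fingertips stand 22 mm ahead of it and the grasp point (between the pads) lies 3 mm ahead of it; z points along the fingers, y is the line along which they close (so a half turn about z gives the same grasp; the last joint's range is limited). The gripper opens to 94 mm and grips with 3 to 60 N. Pads are 16 mm wide; open, the fingers measure 119 mm over their backs; the gripper's body (75 mm by 177 mm) begins 78 mm behind the grasp point.
Start: joints at [1.089, 0.628, 0.038, 1.517, -0.027, 0.996, -0.02], TCP at [262.578, -594.618, 227.478] pointing down, gripper open.
Joint ranges: [-3.06, 3.06], [-0.37, 2.12], [-1.25, 1.32], [0.18, 2.47], [-1.1, 4.24], [0.23, 1.98], [-2.94, 2.94]. Speed limits (rad/s): [2.57, 2.57, 3.14, 3.14, 3.14, 3.14, 3.14].

INTERFACE

Orientations are given as a rotation vector (axis times angle).
In Python, from cell import * gives the robot as it stands. Calls block until the motion is done:
- reach(position, orientation): joint-space move of the TCP to a pose.
- movel(position, velocity=150, frame=None, contact_N=None): straight line of the TCP; frame=None keeps the orientation; velocity is the mean speed in mm/s. With contact_N (N) it stops when the force on the tool has changed by that much, and returns True; else False.
- movej(angles): joint-space move.
- set_gripper(opening, f_grip=None): finger opening in mm; f_grip is the grip in N (None keeps the last); returns when the fingers have stopped.
- dwell(seconds).
- inverse_kinematics(position, orientation): joint angles nearest the present ones, or None.
- get_obs(): the state.
- get_image(name): name is "scene" or "top"; returns a dict with "frame" (400x640x3 uint8, red, green, blue), "fov_y" (degrees; the focal length in pixels is half the picture's height over the tangent of half this angle, whatever the lens; pixels are square), "cx", "cy" (the principal point, pixels), "k1" (the pictures are not rectified: a ray, as slopes to the right and down, at radius r is drawn at 1 + k1 r^2 times it, then the intrinsics apply), "world_from_camera" (4x4, takes a point from camera to world coordinates). Camera axes: x right, y down, z forward; pixel columns grow to the right and rows downward; lengths in mm; the calibration is good to about 2 mm. A picture is of the moment at which its call begins. There is no depth.
A pose or a line that the arm cannot do raises Unreachable and nothing moves.
- finish_job(): hands the job in; it is judged then, once.
The state is a dict: "time_s": time; "joint_pos": joint angles; "joint_vel": joint speeds; "joint_efforts": joint torques, N m; "position": TCP position; "ee_rot": TCP orientation; "wrist_force": force on the tool from outside, world axes, zero at the start; "wrist_torque": the same for the moment, N m; "opening": finger opening in mm; "grip_force": force on a finger pad.
Only numpy, scipy, OpenCV 4.12 (cv2) and the standard library are available. Lean on these libraries where they do the work, as an engineer would, in place of code of your own. Each camera call takes 0.05 s, during which the arm holds its last target. There are 200 camera calls.

## Working session

There is one attempt and no reset: what is moved stays moved. The work goes in short steps, each a Python script; the robot and the scene stay as the last script left them, time stands still between calls to the robot, and variables do not carry over. Pictures are saved under pics/ and viewed, at most 10 in all, crops included, and the job is handed in when it is done.

```bash
mkdir -p pics; ls; python3 - <<'E'
from cell import *
import cv2,numpy as np,pickle
d={}
for n in("scene","top"):
    im=get_image(n);d[n]=im;cv2.imwrite(f"pics/{n}0.png",im["frame"][:,:,::-1])
    print(n,im["fov_y"],im["cx"],im["cy"],im["k1"],np.round(im["world_from_camera"],3).tolist())
pickle.dump(d,open("im0.pkl","wb"))
o=get_obs();print(o["time_s"],o["position"],o["ee_rot"],o["opening"])
E
```

```text
pics
scene 42.97610147097504 319.31834824067323 195.52691178208357 -0.0676999246831942 [[-0.333, 0.764, -0.553, 1119.972], [0.943, 0.259, -0.21, 274.845], [-0.017, -0.591, -0.806, 965.215], [0.0, 0.0, 0.0, 1.0]]
top 55.390749204711774 320.5054298186929 204.08105944092904 -0.03832612386632829 [[-0.029, -0.997, 0.076, 432.593], [-0.999, 0.027, -0.031, 49.546], [0.028, -0.076, -0.997, 1050.131], [0.0, 0.0, 0.0, 1.0]]
0.1 [ 262.37170287 -594.10951639  226.66432332] [-3.07237165e+00 -6.48142325e-01  5.63058973e-04] 94.12840902965007
```

View pics/scene0.png

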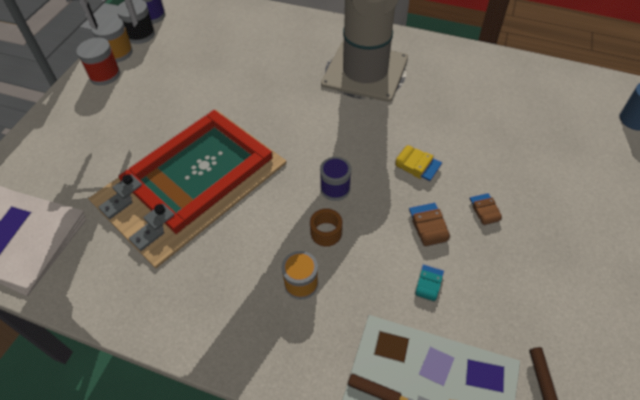

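View pics/top0.png

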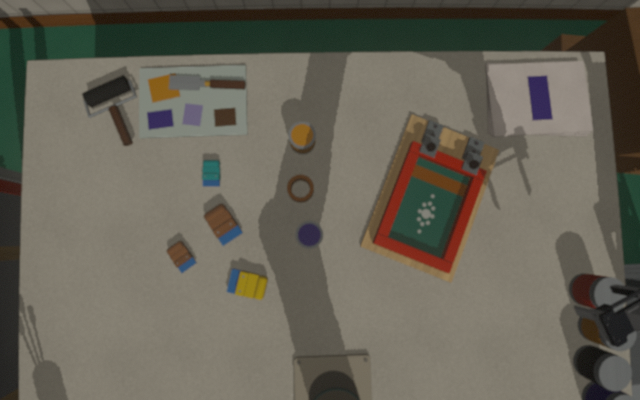

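The top view shows four squeegee-like things:
- Yellow at (247,284): excluded by colour.
- Turquoise at (211,172): excluded by colour.
- Small brown at (180,256).
- Large brown at (222,224), which is (430,225) in the scene view. It is the larger of the two left, so it is the one meant.

The screen is at about (430,200), with its tape near (438,178). The violet tin is at (309,235), the tape roll at (300,188) and the ochre tin at (302,137). I'll confirm in enlarged crops.

```bash
python3 - <<'E'
import cv2,numpy as np,pickle
d=pickle.load(open("im0.pkl","rb"))
def crop(n,x,y,w,h,s):
    c=d[n]["frame"][y:y+h,x:x+w,::-1];return cv2.resize(c,None,fx=s,fy=s,interpolation=cv2.INTER_CUBIC)
a=crop("top",160,195,100,75,4);a2=crop("scene",400,180,100,75,4)
b=crop("top",360,100,133,100,3)
cv2.imwrite("pics/sq.png",np.hstack([crop("top",195,195,50,60,8),crop("scene",405,195,50,60,8)]))
cv2.imwrite("pics/scr.png",np.hstack([crop("top",355,105,140,180,2.8),crop("scene",85,100,145,180,2.8)])[:600,:800])
E
```

```text
(no output)
```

View pics/sq.png

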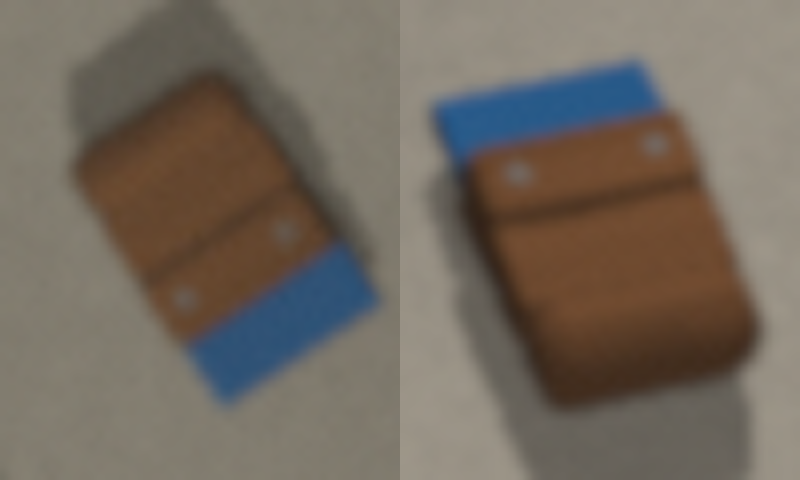

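View pics/scr.png

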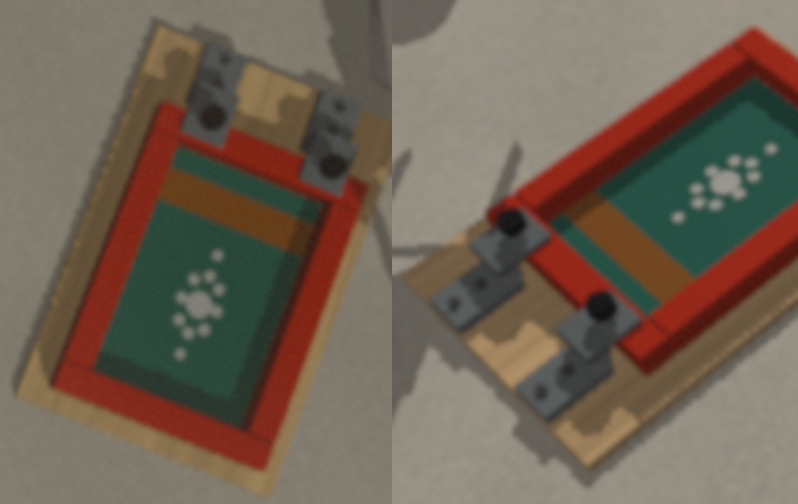

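The crops confirm the large brown-handled, blue-bladed squeegee. Its free edge corners are at crop (229,406) and (379,299) in the top view, and (35,103) and (240,62) in the scene view. The screen crop shows the red frame, the tape and the clamps clearly. Next I'll fit silhouettes in both views and triangulate the corners.

```bash
cat > h.py <<'E'
import cv2,numpy as np,pickle
from scipy.optimize import minimize,least_squares
def K(im):
    f=200/np.tan(np.radians(im["fov_y"])/2);return np.array([[f,0,im["cx"]],[0,f,im["cy"]],[0,0,1.]])
def D(im): return np.array([im["k1"],0,0,0,0.])
def proj(im,P):
    M=np.linalg.inv(im["world_from_camera"])
    return cv2.projectPoints(np.asarray(P,float).reshape(-1,3),cv2.Rodrigues(M[:3,:3])[0],M[:3,3],K(im),D(im))[0][:,0]
def ray(im,px):
    n=cv2.undistortPoints(np.array(px,float).reshape(-1,1,2),K(im),D(im))[:,0]
    W=np.array(im["world_from_camera"]);d=np.c_[n,np.ones(len(n))]@W[:3,:3].T
    return W[:3,3],d/np.linalg.norm(d,axis=1)[:,None]
def atz(im,px,z):
    o,d=ray(im,px);return o+d*((z-o[2])/d[:,2])[:,None]
def tri(ia,pa,ib,pb):
    oa,da=ray(ia,pa);ob,db=ray(ib,pb);out=[]
    for a,b in zip(da,db):
        t=np.linalg.lstsq(np.c_[a,-b],ob-oa,rcond=None)[0];p,q=oa+t[0]*a,ob+t[1]*b;out.append([*(p+q)/2,np.linalg.norm(p-q)])
    return np.array(out)
def place(q,P):  # q=x,y,yaw,z
    c,s=np.cos(q[2]),np.sin(q[2]);P=np.asarray(P,float)
    return P@np.array([[c,s,0],[-s,c,0],[0,0,1]])+[q[0],q[1],q[3]]
E
cat > fit.py <<'E'
from h import *
d=pickle.load(open("im0.pkl","rb"));T,S=d["top"],d["scene"]
cr=lambda o,l,s:np.array(o)+(np.array(l)+.5)/s-.5
L=[(229,406),(379,299),(185,343),(343,245),(147,278),(292,186)]
R=[(240,62),(35,103),(282,110),(73,155),(295,180),(90,215)]
a,b=cr((195,195),L,8),cr((405,195),R,8)
t=tri(T,a,S,b);print(np.round(t,1))
M=np.array([[-50,32,19.5],[-50,-32,19.5],[-26,32,30],[-26,-32,30],[-2,32,29],[-2,-32,29]])
r=least_squares(lambda q:np.r_[(proj(T,place(q,M))-a).ravel(),(proj(S,place(q,M))-b).ravel()],[t[:,0].mean(),t[:,1].mean(),1,0],loss="soft_l1")
print("sq clicks",r.x,"rms px",np.sqrt(np.mean(r.fun**2)))
U=4
def up(im): return cv2.resize(im["frame"],None,fx=U,fy=U,interpolation=cv2.INTER_CUBIC)
def poly(m,p,v,hull=False):
    p=((p+.5)*U-.5).astype(np.float32)
    if hull:p=cv2.convexHull(p)[:,0]
    cv2.fillPoly(m,[np.round(p*16).astype(np.int32)],v,shift=4)
box=lambda x0,x1,y,z0,z1:[(x,s*y,z) for x in(x0,x1) for s in(-1,1) for z in(z0,z1)]
rect=lambda x,y,z:[(x,y,z),(x,-y,z),(-x,-y,z),(-x,y,z)]
def rsq(im,q):
    m=np.zeros((1600,2560),np.uint8);poly(m,proj(im,place(q,box(-26,50,32,0,30))),1,True);poly(m,proj(im,place(q,box(-50,-20,32,10.5,19.5))),1,True);return m
def rscr(im,q):
    m=np.zeros((1600,2560),np.uint8);poly(m,proj(im,place(q,box(-150,150,110,12,44))),1,True)
    A=np.zeros_like(m);B=np.zeros_like(m);poly(A,proj(im,place(q,rect(120,80,44))),1);poly(B,proj(im,place(q,rect(120,80,18))),1)
    m[(A&B)>0]=2;return m
def fit(name,render,masks,q0,views):
    def cost(q):return sum(np.mean((render(im,q)!=k)[w]) for im,(k,w) in((v,masks[id(v)]) for v in views))
    s=np.array([8,8,.06,8]);n=len(q0);sim=np.vstack([q0]+[np.array(q0)+np.eye(4)[i]*s for i in range(4)])
    r=minimize(cost,q0,method="Nelder-Mead",options=dict(initial_simplex=sim,xatol=.05,fatol=1e-6,maxiter=250))
    print(name,np.round(r.x,3),r.fun);return r.x
ms,mc={},{}
for im,sb,cb in((T,(185,185,255,255),(350,95,500,290)),(S,(398,190,458,262),(90,100,290,265))):
    u=up(im).astype(int);h=cv2.cvtColor(up(im),cv2.COLOR_RGB2HSV);H,Sa=h[...,0].astype(int),h[...,1]
    w=np.zeros(H.shape,bool);w[sb[1]*U:sb[3]*U,sb[0]*U:sb[2]*U]=1
    ms[id(im)]=((Sa>85).astype(np.uint8),w)
    red=((H<6)|(H>172))&(Sa>140);ins=((H>60)&(H<100)&(Sa>60))|((H>=8)&(H<20)&(Sa>150))
    k=red*1+ins*2;w=np.zeros(H.shape,bool);w[cb[1]*U:cb[3]*U,cb[0]*U:cb[2]*U]=1
    q0=None;mc[id(im)]=(k.astype(np.uint8),w)
sq=r.x
for v in([T,S],):sq2=fit("sq sil",rsq,ms,sq,v)
# screen initial: red centroid at top
k=mc[id(T)][0]
corn=cr((355,105),[(160,103),(363,185),(52,385),(265,460)],2.8);W=atz(T,corn,44);c=W.mean(0);e=W[0]-W[2]
q0=[c[0],c[1],np.arctan2(e[1],e[0]),0];print("scr init",np.round(q0,3),np.round(W,0).tolist())
qs=fit("scr both",rscr,mc,q0,[T,S])
for im,n in((T,"T"),(S,"S")):
    fit("scr "+n,rscr,mc,qs,[im])
print("well",place(qs,[[80,0,18]]))
pickle.dump((sq,sq2,qs),open("poses.pkl","wb"))
for n,p,z in(("violet",(309,235),77),("roll",(300,188),48),("ochre",(302,131),77)):print(n,np.round(atz(T,[p],z),0))
o=[]
for im,q,(x,y,w,h) in((T,sq,(185,185,75,75)),(S,sq,(395,185,75,75)),(T,qs,(350,95,150,150)),(S,qs,(100,105,150,150))):
    u=up(im)[...,::-1].copy();m=(rsq if q is sq else rscr)(im,q)
    if q is sq:
        c2=cv2.findContours(rsq(im,sq2),1,1)[0];cv2.drawContours(u,c2,-1,(0,255,0),1)
    for v in(1,2):cv2.drawContours(u,cv2.findContours((m==v).astype(np.uint8),1,1)[0],-1,(255,255,0),1)
    if q is qs:
        tp=proj(im,place(q,[(97,80,18),(97,-80,18),(63,-80,18),(63,80,18)]));cv2.polylines(u,[np.int32(np.round((tp+.5)*U))],True,(255,0,255),1)
    o.append(cv2.resize(u[y*U:(y+h)*U,x*U:(x+w)*U],(300,300) if q is sq else (500,500),interpolation=cv2.INTER_AREA))
A=np.zeros((600,800,3),np.uint8);A[:300,:300]=o[0];A[300:,:300]=o[1];A[:300,300:800]=o[2][60:360];A[300:,300:800]=o[3][60:360]
cv2.imwrite("pics/fit.png",A)
E
python3 fit.py
```

```text
[[406.9 282.8  20.7   2.1]
 [441.3 231.3  23.4   1.2]
 [428.  296.   31.4   4.7]
 [459.1 244.   27.9   4.8]
 [450.4 306.   33.1   0.7]
 [479.9 256.2  33.9   1.8]]
sq clicks [466.19083095 283.29041586   0.55327431   1.75020305] rms px 0.8154218473017938
sq sil [462.006 284.421   0.561  -3.199] 0.11196900982615268
scr init [ 4.97849e+02 -2.74885e+02 -4.09000e-01  0.00000e+00] [[672.0, -234.0, 44.0], [588.0, -430.0, 44.0], [404.0, -118.0, 44.0], [327.0, -318.0, 44.0]]
scr both [ 4.92648e+02 -2.81309e+02 -4.07000e-01 -5.28700e+00] 0.13571858003108003
scr T [ 4.97580e+02 -2.88682e+02 -4.12000e-01 -3.04870e+01] 0.06194871794871795
scr S [ 4.71107e+02 -2.97079e+02 -4.10000e-01 -3.13670e+01] 0.04785227272727273
well [[ 566.12714123 -312.94556298   12.71263446]]
violet [[428.  51.  77.]]
roll [[553.  72.  48.]]
ochre [[698.  62.  77.]]
```

View pics/fit.png

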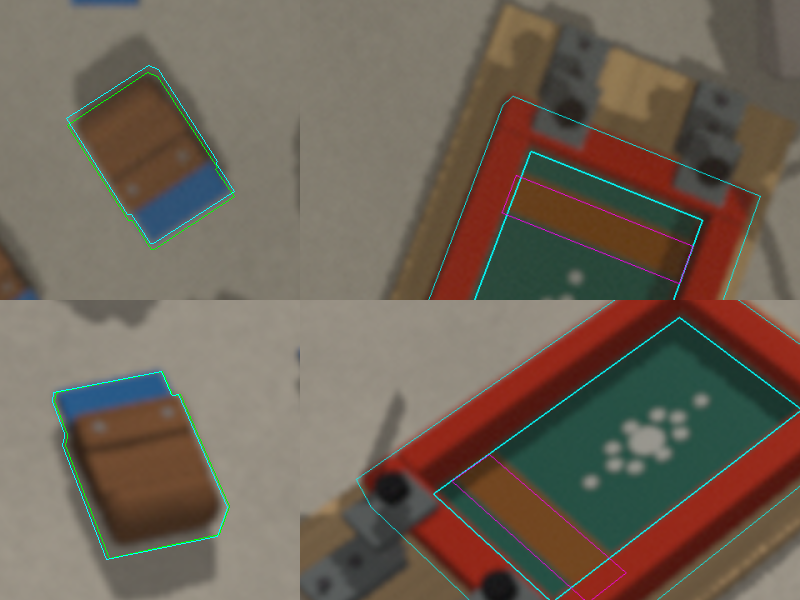

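```bash
sed '/^sq=r.x/,$d' fit.py > fl.py; cat > fit2.py <<'E'
from fl import *
sq=r.x
def rin(im,q):
    A=np.zeros((1600,2560),np.uint8);B=A.copy();poly(A,proj(im,place(q,rect(120,80,44))),1);poly(B,proj(im,place(q,rect(120,80,18))),1);return A&B
mi={}
for im in(T,S):
    k,w=mc[id(im)];k=cv2.morphologyEx((k==2).astype(np.uint8)*w.astype(np.uint8),cv2.MORPH_CLOSE,np.ones((41,41)))
    k=cv2.morphologyEx(k,cv2.MORPH_OPEN,np.ones((61,61)));mi[id(im)]=(k,w)
def fit3(name,render,masks,q0,views,z=0):
    c=lambda q:sum(np.mean((render(im,[*q,z])!=masks[id(im)][0])[masks[id(im)][1]]) for im in views)
    sim=np.vstack([q0]+[np.array(q0)+np.eye(3)[i]*[6,6,.05] for i in range(3)])
    r=minimize(c,q0,method="Nelder-Mead",options=dict(initial_simplex=sim,xatol=.05,fatol=1e-6));w=place([*r.x,z],[[80,0,18]])[0]
    print(name,z,np.round(r.x,3),round(r.fun,4),np.round(w,1));return r.x
for z in(-5,0,5):q=fit3("scr in",rin,mi,[493,-281,-.407],[T,S],z)
q=fit3("T",rin,mi,[493,-281,-.407],[T]);q=fit3("S",rin,mi,[493,-281,-.407],[S])
for v in([T],[S],[T,S]):fit3("sq",rsq,ms,[464,284,.555],v)
# tape centroid from colour (z=18), far end corner triangulation
for im in(T,S):
    H=cv2.cvtColor(up(im),cv2.COLOR_RGB2HSV);t=((H[...,0]>=8)&(H[...,0]<20)&(H[...,1]>150)).astype(np.uint8)*mi[id(im)][0]
    t=cv2.morphologyEx(t,cv2.MORPH_OPEN,np.ones((9,9)));c=max(cv2.findContours(t,0,1)[0],key=cv2.contourArea)
    b=cv2.boxPoints(cv2.minAreaRect(c));P=atz(im,(b+.5)/U-.5,18);print("tape corners",np.round(P[:,:2],0).tolist(),"mid",np.round(P.mean(0),1))
E
python3 fit2.py
```

```text
[[406.9 282.8  20.7   2.1]
 [441.3 231.3  23.4   1.2]
 [428.  296.   31.4   4.7]
 [459.1 244.   27.9   4.8]
 [450.4 306.   33.1   0.7]
 [479.9 256.2  33.9   1.8]]
sq clicks [466.19083095 283.29041586   0.55327431   1.75020305] rms px 0.8154218473017938
scr in -5 [ 4.92890e+02 -2.80688e+02 -4.08000e-01] 0.0434 [ 566.3 -312.4   13. ]
scr in 0 [ 4.94090e+02 -2.80117e+02 -4.05000e-01] 0.0425 [ 567.6 -311.7   18. ]
scr in 5 [ 4.94860e+02 -2.77273e+02 -3.87000e-01] 0.0434 [ 569.  -307.4   23. ]
T 0 [ 4.95699e+02 -2.80398e+02 -4.08000e-01] 0.029 [ 569.1 -312.1   18. ]
S 0 [ 4.91787e+02 -2.78376e+02 -4.01000e-01] 0.0128 [ 565.4 -309.6   18. ]
sq 0 [465.927 283.661   0.575] 0.0457 [533.1 327.2  18. ]
sq 0 [457.427 282.307   0.603] 0.0669 [523.3 327.7  18. ]
sq 0 [463.051 283.817   0.596] 0.1157 [529.3 328.7  18. ]
tape corners [[586.0, -232.0], [614.0, -245.0], [551.0, -393.0], [522.0, -380.0]] mid [ 568.1 -312.6   18. ]
tape corners [[550.0, -389.0], [517.0, -384.0], [576.0, -248.0], [607.0, -254.0]] mid [ 562.6 -318.6   18. ]
```

```bash
python3 - <<'E'
from cell import *
import numpy as np
from scipy.spatial.transform import Rotation as Rn
def frame(xs,zdir):  # unused
    pass
# pick: squeegee at (465,284), yaw .555 ; tilt th
for th in(0,10,20,30,40,50):
    t=np.radians(th);c,s=np.cos(.555),np.sin(.555);X=np.array([c,s,0]);Y=np.array([-s,c,0]);Z=np.array([0,0,1.])
    tz=-np.cos(t)*Z-np.sin(t)*X
    res=[]
    for sg in(1,-1):
        ty=sg*Y;R=np.c_[np.cross(ty,tz),ty,tz]
        g=np.array([465,284,0])+8*X+20*Z
        q=inverse_kinematics((g-3*tz).tolist(),Rn.from_matrix(R).as_rotvec().tolist())
        q2=inverse_kinematics((g-3*tz+[0,0,200]).tolist(),Rn.from_matrix(R).as_rotvec().tolist())
        # place
        for sx in(1,-1):
            a=-.407;Sx=np.array([np.cos(a),np.sin(a),0]);Sy=np.array([-np.sin(a),np.cos(a),0])
            # upright: squeegee x->Z ; squeegee z -> -sx*Sx (tool pointing sx*Sx)
            Xn=Z;Zn=-sx*Sx;Yn=np.cross(Zn,Xn);Rs=np.c_[Xn,Yn,Zn]@np.c_[X,Y,Z].T
            Rp=Rs@R;g2=np.array([567,-313,18+10+58])
            p=[inverse_kinematics((g2-3*Rp[:,2]+[0,0,h]).tolist(),Rn.from_matrix(Rp).as_rotvec().tolist()) for h in(0,150)]
            res.append((sg,sx,q is not None,q2 is not None,[k is not None for k in p]))
    print(th,res)
E
```

```text
0 [(1, 1, True, True, [True, False]), (1, -1, True, True, [False, False]), (-1, 1, True, True, [True, False]), (-1, -1, True, True, [False, False])]
10 [(1, 1, True, True, [True, False]), (1, -1, True, True, [False, False]), (-1, 1, True, True, [True, False]), (-1, -1, True, True, [False, False])]
20 [(1, 1, True, True, [False, False]), (1, -1, True, True, [False, False]), (-1, 1, True, True, [False, False]), (-1, -1, True, True, [False, False])]
30 [(1, 1, True, True, [False, True]), (1, -1, True, True, [False, False]), (-1, 1, True, True, [False, False]), (-1, -1, True, True, [False, False])]
40 [(1, 1, True, True, [True, True]), (1, -1, True, True, [False, False]), (-1, 1, True, True, [True, True]), (-1, -1, True, True, [False, False])]
50 [(1, 1, True, False, [True, True]), (1, -1, True, False, [True, False]), (-1, 1, True, False, [True, True]), (-1, -1, True, False, [True, False])]
```

The measurements agree. The squeegee is at about (465.5, 283.5), yaw 0.56, with handle heights of 28–34 against 30 expected. The well is at (567.5, -312), screen yaw -0.406, and the best-fit z offset is 0. I'll grasp with the tool tilted 40° toward the blade, so that upright it points 40° below horizontal and clears the frame.

```bash
cat > plan.py <<'E'
from cell import *
import numpy as np
from scipy.spatial.transform import Rotation as Rn
Z=np.array([0,0,1.]);SQ=np.array([465.5,283.5,0]);yaw=.56;scr=-.406;well=np.array([567.5,-312,18])
X=np.array([np.cos(yaw),np.sin(yaw),0]);Y=np.cross(Z,X);th=np.radians(40);sg=1
def R_from(ty,tz):return np.c_[np.cross(ty,tz),ty,tz]
tz=-np.cos(th)*Z-np.sin(th)*X;Rp=R_from(sg*Y,tz)
gx,gz=10,23
Sx=np.array([np.cos(scr),np.sin(scr),0]);Up=np.c_[Z,np.cross(-Sx,Z),-Sx]   # squeegee axes at goal
Rq=Up@np.c_[X,Y,Z].T@Rp
rv=lambda R:Rn.from_matrix(R).as_rotvec().tolist()
tcp=lambda g,R:(np.asarray(g,float)-3*R[:,2]).tolist()
gpick=SQ+gx*X+gz*Z
edge=np.array([-50-gx,0,15-gz])           # blade edge relative to grasp point, squeegee axes
gplace=lambda h:well+[0,0,h]-Up@edge
a=np.mean([np.arctan2(Rp[1,1],Rp[0,1]),np.arctan2(Rq[1,1],Rq[0,1])]);Rm=R_from(np.array([np.cos(a),np.sin(a),0]),-Z)
E
python3 - <<'E'
from plan import *
print(rv(Rp),rv(Rq),gplace(12))
for n,g,R in(("mid",[480,60,330],Rm),("pre",gpick+[0,0,150],Rp),("pick",gpick,Rp),("hov",gplace(130),Rq),("place",gplace(12),Rq)):
    q=inverse_kinematics(tcp(g,R),rv(R));print(n,None if q is None else np.round(q,2))
reach(tcp([480,60,330],Rm),rv(Rm));reach(tcp(gpick+[0,0,150],Rp),rv(Rp))
o=get_obs();print(o["time_s"],o["position"],tcp(gpick+[0,0,150],Rp),np.round(o["joint_pos"],2))
for n,g,R in(("mid",[480,60,330],Rm),("hov",gplace(130),Rq)):print(n,np.round(inverse_kinematics(tcp(g,R),rv(R)),2))
c=movel(tcp(gpick+[0,0,12],Rp),velocity=120);c=movel(tcp(gpick,Rp),velocity=25,contact_N=6)
o=get_obs();print(c,o["time_s"],o["position"],tcp(gpick,Rp),np.round(o["wrist_force"],1))
import cv2
cv2.imwrite("pics/g.png",np.hstack([cv2.resize(get_image(n)["frame"][y:y+100,x:x+100,::-1],(400,400),interpolation=cv2.INTER_CUBIC) for n,x,y in(("top",170,170),("scene",380,170))]))
E
```

```text
[0.6796493990378368, -2.3635512951653106, 0.2473721509866851] [0.4592627326495566, 2.231215502448287, -0.21415772933967997] [ 560.15033665 -308.84049868   90.        ]
mid [ 0.48  0.38 -0.92  1.8   0.33  1.13  1.1 ]
pre [-0.18  1.17 -1.06  1.15  0.59  1.9   0.97]
pick [-0.17  1.37 -1.06  1.18  0.75  1.77  0.95]
hov [ 0.98  0.64 -0.7   2.38  2.73  0.71 -0.96]
place [ 0.9   0.94 -0.59  2.42  2.89  1.03 -1.01]
3.65 [476.88276994 288.67127946 176.23633177] [475.60636637294317, 289.836181698589, 175.29813332935694] [-0.23  1.11 -0.88  1.15  0.49  1.84  1.07]
mid [ 0.56  0.43 -1.06  1.8   0.4   1.16  1.02]
hov [ 1.07  0.68 -0.85  2.38  2.62  0.75 -0.81]
False 5.5833 [475.51747236 289.85430452  25.16476886] [475.60636637294317, 289.836181698589, 25.298133329356933] [ 0.   0.8 -0.2]
```

View pics/g.png

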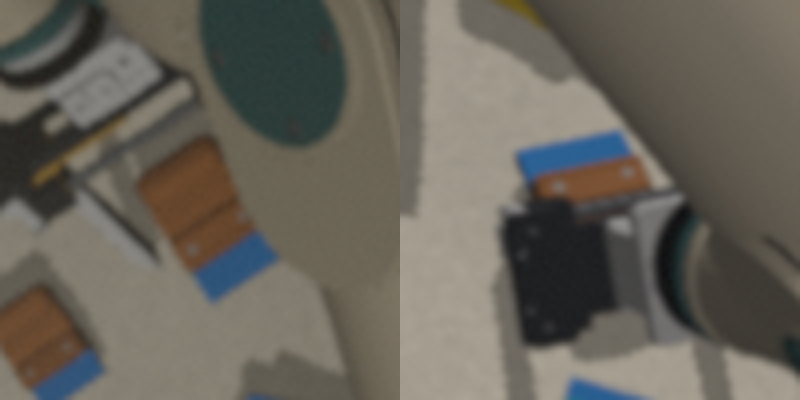

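The fingers straddle the handle and nothing has moved: blade at crop (235,270) in the top view. Next I'll grip, lift, turn and hover.

```bash
python3 - <<'E'
from plan import *
set_gripper(55,40);o=get_obs();print(o["opening"],o["grip_force"],np.round(o["wrist_force"],1))
movel(tcp(gpick+[0,0,150],Rp),velocity=120)
o=get_obs();print(o["time_s"],o["opening"],o["grip_force"],np.round(o["wrist_force"],1),np.round(o["joint_pos"],2))
reach(tcp([480,60,330],Rm),rv(Rm));o=get_obs();print(o["time_s"],o["opening"])
reach(tcp(gplace(130),Rq),rv(Rq))
o=get_obs();print(o["time_s"],o["opening"],o["grip_force"],o["position"],tcp(gplace(130),Rq),np.round(o["joint_pos"],2))
import cv2,pickle
d={n:get_image(n) for n in("scene","top")};pickle.dump(d,open("im1.pkl","wb"))
cv2.imwrite("pics/h.png",np.hstack([cv2.resize(d[n]["frame"][y:y+150,x:x+130,::-1],(400,462),interpolation=cv2.INTER_CUBIC) for n,x,y in(("top",370,90),("scene",100,60))]))
E
```

```text
63.86332092233965 39.999927040189505 [0.1 0.1 0.1]
7.6583 63.88300767322443 40.000031255185604 [ 0.4 -0.  -1.5] [-0.23  1.11 -0.88  1.15  0.49  1.84  1.07]
8.7333 63.5751326557885
10.525 63.92959007033232 40.00002583488822 [ 558.89273245 -307.5660544   210.02010827] [558.0390233602268, -307.9328792628106, 209.9283628290596] [ 1.19  0.78 -1.06  2.37  2.47  0.84 -0.6 ]
```

View pics/h.png

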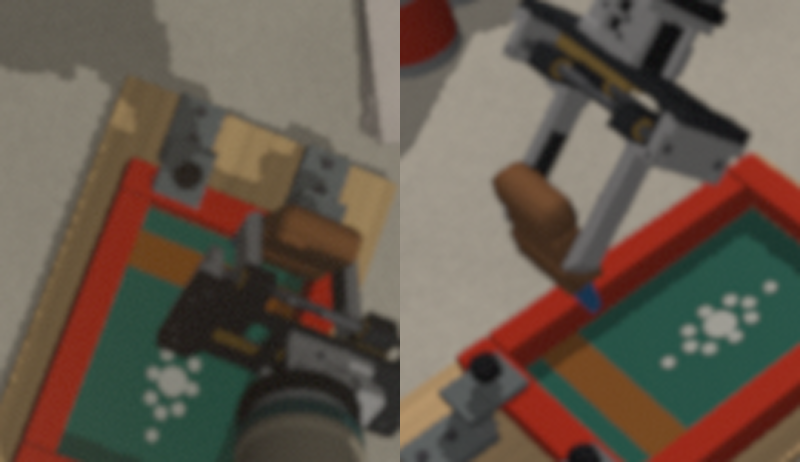

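The squeegee is held blade down above the well: handle at (315,240) in the top crop, blade tip at (588,300) in the scene crop. I'll overlay the expected pose to check tilt and in-hand offset.

```bash
cat > chk.py <<'E'
from plan import *
from h import *
import sys
B=np.array([(x,s*32,z) for x,z in((-26,0),(50,0),(50,30),(-26,30)) for s in(1,-1)]);Bl=np.array([(x,s*32,z) for x,z in((-50,10.5),(-26,10.5),(-26,19.5),(-50,19.5)) for s in(1,-1)])
def verts(P,o,U2):return o+np.asarray(P)@U2.T
def overlay(fn,d,h,wins,s=4):
    ob=get_obs();Rt=Rn.from_rotvec(ob["ee_rot"]).as_matrix();g=np.array(ob["position"])+3*Rt[:,2]
    A=Rt@Rp.T@np.c_[X,Y,Z];org=g-A@[gx,0,gz]
    e=org+A@[-50,0,15];print("edge pred",np.round(e-well,1),"tilt",np.arccos(A[2,0]),"t",ob["time_s"])
    out=[]
    for n,x,y in wins:
        u=cv2.resize(d[n]["frame"],None,fx=s,fy=s,interpolation=cv2.INTER_CUBIC)[...,::-1].copy()
        for Q,c in((B,(0,255,0)),(Bl,(255,255,0))):
            p=np.int32(np.round((proj(d[n],verts(Q,org,A))+.5)*s))
            for k in(0,1):cv2.polylines(u,[p[k::2]],True,c,1)
            for i in range(4):cv2.line(u,p[2*i].tolist(),p[2*i+1].tolist(),c,1)
        out.append(u[y*s:(y+100)*s,x*s:(x+100)*s])
    cv2.imwrite(fn,np.hstack(out))
E
python3 - <<'E'
from chk import *
overlay("pics/o1.png",pickle.load(open("im1.pkl","rb")),0,(("top",420,120),("scene",110,90)))
E
```

```text
edge pred [  0.8   0.4 130.3] tilt 0.0006356364761913949 t 10.625Traceback (most recent call last):
  File "<stdin>", line 2, in <module>
  File "chk.py", line 15, in overlay
    for k in(0,1):cv2.polylines(u,[p[k::2]],True,c,1)
                  ~~~~~~~~~~~~~^^^^^^^^^^^^^^^^^^^^^^
cv2.error: OpenCV(4.12.0) /io/opencv/modules/imgproc/src/drawing.cpp:2458: error: (-215:Assertion failed) p.checkVector(2, CV_32S) >= 0 in function 'polylines'
```

```bash
sed -i 's/\[p\[k::2\]\]/[p[k::2].copy()]/' chk.py; python3 - <<'E'
from chk import *
overlay("pics/o1.png",pickle.load(open("im1.pkl","rb")),0,(("top",420,120),("scene",110,90)))
E
```

```text
edge pred [  0.8   0.4 130.3] tilt 0.0006356364761913949 t 10.625
```

View pics/o1.png

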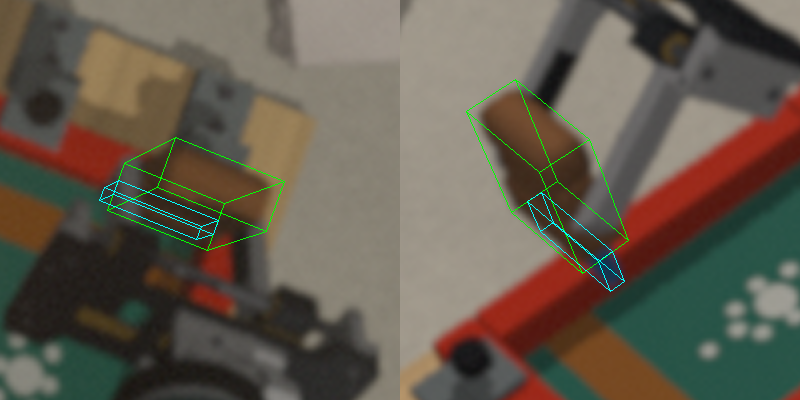

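The overlay matches within about 1 px in both views, with no visible tilt. I'll descend to about 12 mm and check.

```bash
python3 - <<'E'
from chk import *
movel(tcp(gplace(40),Rq),velocity=80);c=movel(tcp(gplace(12),Rq),velocity=30,contact_N=3)
dwell(.7);o=get_obs();print(c,o["time_s"],o["opening"],o["grip_force"],np.round(o["wrist_force"],1),np.abs(o["joint_vel"]).max())
d={n:get_image(n) for n in("scene","top")}
for n,p in(("top",(309,235)),):pass
overlay("pics/o2.png",d,0,(("top",410,120),("scene",110,120)))
d0=pickle.load(open("im0.pkl","rb"))
print("bystander diff",[float(np.abs(d["scene"]["frame"][y-22:y+22,x-22:x+22].astype(int)-d0["scene"]["frame"][y-22:y+22,x-22:x+22]).mean()) for x,y in((335,177),(326,227),(300,273))])
E
```

```text
False 13.6833 63.64298225651454 39.99996028840542 [-0.2  0.3 -0.6] 0.0024583758563923946
edge pred [-0.  0. 12.] tilt 4.389275074149512e-05 t 13.7833
bystander diff [6.43904958677686, 10.52944214876033, 14.97055785123967]
```

View pics/o2.png

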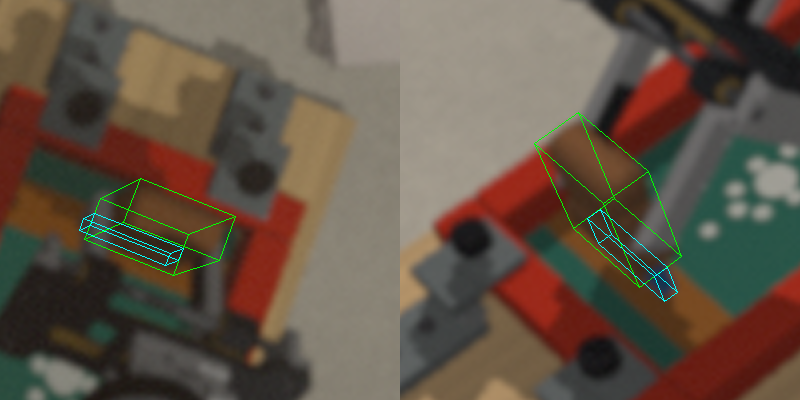

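```bash
python3 - <<'E'
from chk import *
f=lambda:np.round(np.mean([(dwell(.1),get_obs()["wrist_force"])[1] for _ in range(5)],0),2)
print(f());movel(tcp(gplace(25),Rq),velocity=40);dwell(.5);print(f());movel(tcp(gplace(11.5),Rq),velocity=30);dwell(.7);print(f())
d0=pickle.load(open("im0.pkl","rb"))["scene"]["frame"];d1=get_image("scene")["frame"]
for x,y in((335,177),(326,227),(300,273)):
    a,b=[cv2.cvtColor(k[y-25:y+25,x-25:x+25],cv2.COLOR_RGB2GRAY).astype(np.float32) for k in(d0,d1)]
    a,b=[cv2.Laplacian(cv2.GaussianBlur(k,(0,0),1.5),-1) for k in(a,b)]
    print(np.round(cv2.phaseCorrelate(a,b,cv2.createHanningWindow((50,50),cv2.CV_32F)),2) if 0 else cv2.phaseCorrelate(a,b))
print(get_obs()["time_s"])
E
```

```text
[-0.12 -0.3  -1.31]
[-0.02 -0.01 -1.44]
[ 0.07 -0.03 -1.31]
((-0.3443325688319021, 0.05119024164693187), 0.9793885475158691)
((0.17617620954210977, 0.392938790608639), 0.654262292098999)
((0.018653686552990933, -0.12659231344152033), 0.7402629707336426)
17.6083
```

The wrist force stays the same when I raise and lower the squeegee, so it hangs free of the screen. The tins and tape roll have moved less than 0.5 px.

```bash
python3 -c "
from cell import *
print(finish_job())"
```

```text
the job is handed in; nothing more can be done
None
```

I handed the job in at about 18 s with the squeegee still gripped: upright, blade down, centred on the tape and parallel with it, and the blade about 11.5 mm above the mesh by calculation. The checks showed no contact with the screen and no movement of the tins or tape roll; the hand-in returned no verdict.

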